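# Shut the loaded drawer and hold the inspection flap at the pointer

### The arm

A 6-joint arm with a two-finger parallel gripper is mounted at the origin on the work surface; the furniture and walls round the work are solid. World frame = base frame: x ahead of the robot, y to its left, z up, the work surface at z = 0. Lengths are in m, angles in rad, forces in N, time in s.
With the tool pointing down it reaches from about 0.425 to 0.925 m from the base axis. Payload 12.5 kg.
Tool frame: the origin (TCP) lies midway between the tips of the shut fingers; the grasp point (between the pads) lies 19 mm behind it; z points along the fingers, y is the line along which they close (so a half turn about z gives the same grasp; the last joint's range is limited). The gripper opens to 85 mm and grips with 20 to 120 N. Pads are 22 mm wide; open, the fingers measure 114 mm over their backs; the gripper's body (76 mm by 85 mm) begins 54 mm behind the grasp point. The pads swing forward as they close: fully open they stand 13 mm farther back than shut.
Start: joints at [-1.291, 0.491, 1.559, -0, 1.092, -0.106], TCP at [0.235, -0.579, 0.231] pointing down, gripper open.
Joint ranges: [-3.1, 3.1], [-0.84, 2.19], [0.05, 2.79], [-1.13, 4.28], [0.06, 2.93], [-2.69, 2.69]. Speed limits (rad/s): [2.22, 2.22, 2.79, 3.14, 3.14, 3.14].

### API

Orientations are given as a rotation vector (axis times angle).
In Python, from station import env gives the robot as it stands. Calls block until the motion is done:
- env.move_ptp(position, orientation): joint-space move of the TCP to a pose.
- env.move_l(position, feed=0.15, ori=None): straight line of the TCP; ori=None keeps the orientation; feed is the mean speed in m/s.
- env.move_joints(angles): joint-space move.
- env.open() and env.grab(squeeze=None): open the fingers fully, or close them until they stop; squeeze is the grip in N (None keeps the last).
- env.pause(seconds).
- env.ik(position, orientation): joint angles nearest the present ones, or None.
- env.state(): the state.
- env.get_image(name): name is "scene" or "top"; returns the picture (384x512x3 uint8, red, green, blue); there is no depth.
- env.camera_info(name): a dict with "fx", "fy", "cx", "cy" (pixels), "eye" and "rotation" of the camera in the world. Camera axes: x right, y up, looking along -z (the intrinsics and any distortion apply to the point x, -y, -z); pixel columns grow to the right and rows downward; lengths in m; the calibration is good to about 2 mm. A picture is of the moment at which its call begins. camera_info takes no time and is no camera call.
A pose or a line that the arm cannot do raises env.IKError and nothing moves.
- env.close_job(): hands the job in; it is judged then, once.
The state is a dict: "t": time; "q": joint angles; "dq": joint speeds; "joint_efforts": joint torques, N m; "eef_pos": TCP position; "ee_rot": TCP orientation; "contact_force": force on the tool from outside, world axes, zero at the start; "wrist_torque": the same for the moment, N m; "width": finger opening in m; "finger_force": force on a finger pad.
Only numpy, scipy, OpenCV 4.12 (cv2) and the standard library are available. Lean on these libraries where they do the work, as an engineer would, in place of code of your own. Each camera call takes 0.05 s, during which the arm holds its last target. There are 200 camera calls.

### The job

The wooden block has been loaded into the drawer of the plywood inspection box: first push the drawer fully home. Then lift the flap on top of the box until it is in line with the pointer on the quadrant at its side, and finish while still holding it steady there (it falls shut if let go), so that someone can look in at the block. Leave the pointer and the other things on the bench where they are.

Things in the scene. Friction and masses are not known exactly. Their poses are not given: they have to be found in the camera images.
- inspection_box: Fixed box of plywood, 150 (x) x 190 (y) x 100 (z) mm, standing on the bench. Origin at the centre of its underside; x points from the drawer front (-x face, towards the robot) to the hinge side, z up. A drawer slides out of its -x face, an aluminium flap covers its top, and a steel quadrant with a pointer stands along its +y side (100 to 115 mm from the box centre in y, up to about 240 mm above the bench). Its place and yaw vary.
- drawer (a joint): How far the drawer stands out of the box, m: 0 = fully home (front flush with the box), at most 0.075. Slides with about 1.5 N of friction, plus 0.6 N at 0.1 m/s, and stays where it is left.
- drawer_knob (a point): Middle of the outer face of the drawer's round steel knob: 26 mm across, 28 mm out from the drawer front, 52 mm above the bench. Pushing it along the box's +x shuts the drawer; with the drawer home it lies 103 mm from the box centre.
- flap (a joint): Angle of the inspection flap, rad: 0 = shut, lying level on the box; grows as the front edge (towards the robot) rises about the hinge at the far side, at most 1.6. The flap weighs 0.3 kg, is an aluminium plate 145 x 184 x 6 mm with a grab bar standing on it, has no stay and falls shut when let go.
- flap_hinge (a point): Point on the flap's hinge line half-way along it, 70 mm from the box centre in box +x, 105 mm above the bench. The line runs along the box's y. Fixed to the box, same axes.
- flap_bar (a point): Middle of the flap's grab bar: a straight round steel bar of 10 mm diameter parallel to the hinge (the flap's y), 100 mm long, on two posts at 45 mm either side of its middle. It lies 115 mm from the hinge line measured along the plate towards the front edge and 42 mm out from the plate's middle plane, on its upper side (39 mm above the plate's upper face), so with the flap shut it is 147 mm above the bench. A bar gripped from above may turn between the fingers.
- flap_edge (a point): Middle of the flap's front edge, 145 mm from the hinge. Axes as the flap: x lies along the plate.
- pointer (a joint): Angle of the pointer, rad, on the same hinge line and with the same zero as the flap: the flap is in line with the pointer when flap equals it. Clamped by friction; it marks the wanted angle (0.5 to 1.0) and is to be left alone.
- pointer_pin (a point): Cross pin (10 mm thick, 36 mm long, along the hinge direction) at the end of the dark steel pointer, 157 mm from the hinge line and 90 mm to the +y side of the box's middle. Axes as the pointer: x lies along it. When the flap is in line, its front edge points at the pin.
- block_0_centre (a point): Centre of the wooden block loaded in the drawer: offcut 45x75x38 mm, lying loose on the drawer floor (floor 16 mm above the bench). It rides along with the drawer.
- block_1_centre (a point): Bystander on the bench, not part of the job: smaller offcut of bare wood, 38x60x38 mm; the point is about its middle.
- screwdriver_1_centre (a point): Bystander on the bench, not part of the job: screwdriver lying on its side, 214 mm long, 31 mm thick; the point is about its middle.
- sanding_block_centre (a point): Bystander on the bench, not part of the job: cork sanding block, 64x113x32 mm; the point is about its middle.
- screw_jar_centre (a point): Bystander on the bench, not part of the job: glass jar of screws with a lid, 68 mm across, 84 mm high; the point is about its middle.
- tape_measure_centre (a point): Bystander on the bench, not part of the job: tape measure standing on edge, 38x97x66 mm; the point is about its middle.

How it is judged:
By the outcome, as a careful person would: the job done as asked, in the order asked, and still so for the second after the job is handed in, while the arm keeps its last pose, push and grip.
It also fails if it takes over 48 s, if anything falls off the work surface, if the arm or the gripper's body presses on something with over 40 N, if the wrist force passes 120 N, or if a joint passes its speed limit or range.

## Working session

There is one attempt and no reset: what is moved stays moved. The work goes in short steps, each a Python script; the robot and the scene stay as the last script left them, time stands still between calls to the robot, and variables do not carry over. Pictures are saved under pics/ and viewed, at most 10 in all, crops included, and the job is handed in when it is done.

```bash
ls; mkdir -p pics
python3 - <<'E'
from station import env
import cv2
for n in("scene","top"):
    cv2.imwrite(f"pics/{n}0.png",env.get_image(n)[:,:,::-1]); print(n,env.camera_info(n))
s=env.state();print(s["t"],s["eef_pos"],s["ee_rot"],s["width"])
E
```

```text
pics
scene {'fx': 442.9228077400705, 'fy': 442.9228077400705, 'cx': 259.6270486312304, 'cy': 193.079926091298, 'eye': array([-0.33530681, -0.38892073,  0.52221779]), 'rotation': array([ 1.05940813, -0.62715369, -0.97752135])}
top {'fx': 460.1902046971043, 'fy': 460.1902046971043, 'cx': 256.015277577592, 'cy': 189.61344449260991, 'eye': array([0.39734073, 0.0499251 , 1.11920738]), 'rotation': array([ 0.0710712 , -0.095502  , -1.55791336])}
0.1 [ 0.23514832 -0.57887408  0.23079738] [-3.08240094e+00 -6.02109632e-01  1.39010963e-04] 0.08559978172089407
```

View pics/scene0.png

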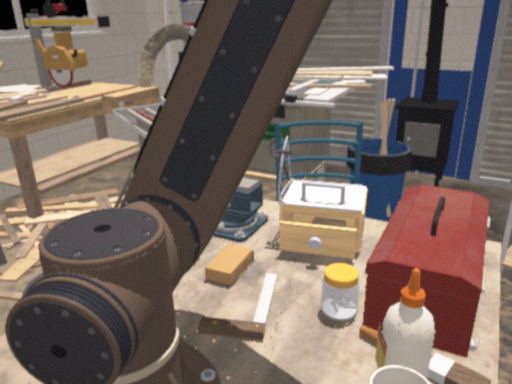

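View pics/top0.png

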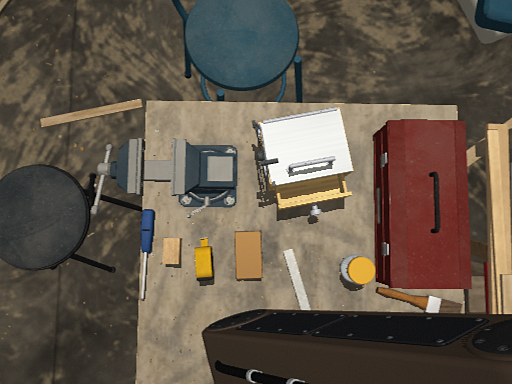

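The scene view shows the box at about (322,218) with its knob at (315,243). In the top view the flap covers (262-352, 110-185), the bar runs (290,170)-(333,160), the knob is at (315,210) and the quadrant is on the left at about x=262. I'll take a closer crop next.

Run:
```python
import cv2,numpy as np
a=cv2.imread("pics/scene0.png")[125:265,265:375]; b=cv2.imread("pics/top0.png")[100:225,245:360]
f=lambda i:cv2.resize(i,(398,int(i.shape[0]*398/i.shape[1])),interpolation=cv2.INTER_CUBIC)
a,b=f(a),f(b);h=max(a.shape[0],b.shape[0])
o=np.zeros((h,800,3),np.uint8);o[:a.shape[0],:398]=a;o[:b.shape[0],402:]=b
print(a.shape,b.shape);cv2.imwrite("pics/crop1.png",o)
```

```text
(506, 398, 3) (432, 398, 3)
```

View pics/crop1.png

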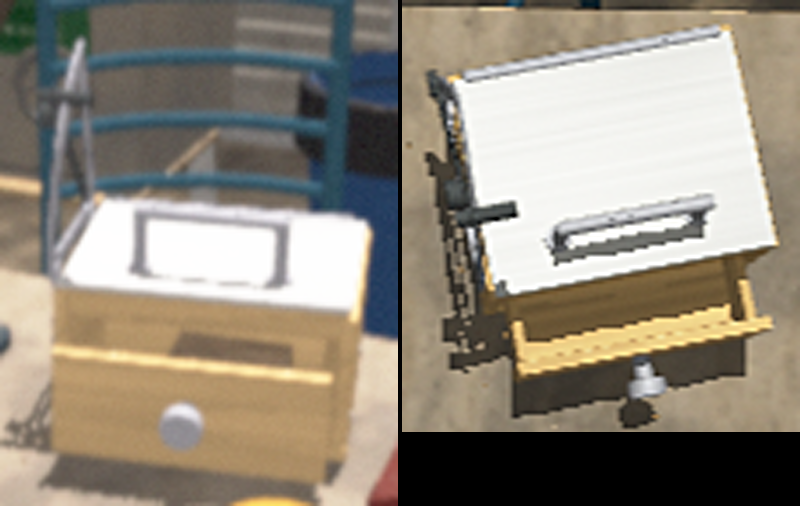

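The crop shows the drawer open and the flap shut. The dark pin is at crop (42-90, 98) in the scene half and (460-515, 212) in the top half. The bar, flap corners and knob are clear too, so I'll compute poses.

```bash
cat > h.py <<'E'
from station import env
import numpy as np, cv2
from scipy.spatial.transform import Rotation as R
def ray(n,u,v):
    c=env.camera_info(n); d=R.from_rotvec(c["rotation"]).apply([(u-c["cx"])/c["fx"],-(v-c["cy"])/c["fy"],-1])
    return np.array(c["eye"]),d
def onplane(n,u,v,z):
    e,d=ray(n,u,v); return e+d*(z-e[2])/d[2]
def tri(p,q):
    (a,d),(b,g)=ray("scene",*p),ray("top",*q)
    s=np.linalg.lstsq(np.c_[d,-g],b-a,rcond=None)[0]; P,Q=a+d*s[0],b+g*s[1]
    return (P+Q)/2,np.linalg.norm(P-Q)
def hitplane(n,u,v,p0,nrm):
    e,d=ray(n,u,v); return e+d*((p0-e)@nrm)/(d@nrm)
E
python3 - <<'E'
from h import *
S=lambda x,y:(265+x/3.618-.36,125+y/3.618-.36); T=lambda x,y:(245+(x-402)/3.461-.36,100+y/3.461-.36)
np.set_printoptions(precision=4,suppress=True)
fl,fr=onplane("top",*T(503,292),.108),onplane("top",*T(776,243),.108)
bl,br=onplane("top",*T(555,230),.150),onplane("top",*T(713,201),.150)
hl,hr=onplane("top",*T(466,77),.11),onplane("top",*T(722,30),.11)
yaw=lambda l,r:np.arctan2(*(l-r)[[1,0]])-np.pi/2
for l,r in((fl,fr),(bl,br),(hl,hr)):print(l,r,np.linalg.norm(l-r),yaw(l,r))
# scene view: flap front corners
print("scene fl/fr",onplane("scene",*S(63,283),.108),onplane("scene",*S(352,303),.108))
print("scene bar",onplane("scene",*S(137,214),.147),onplane("scene",*S(287,226),.147))
print("knob",tri(S(181,427),T(648,386)))
print("pin",tri(S(66,98),T(488,212)))
yw=np.mean([yaw(fl,fr),yaw(bl,br)]);ex=np.array([np.cos(yw),np.sin(yw),0]);ey=np.array([-ex[1],ex[0],0])
c1=(fl+fr)/2+.075*ex; c2=(bl+br)/2+.045*ex; print("yaw",yw,"c",c1,c2)
c=(c1+c2)/2;c[2]=0
h=c+.07*ex+[0,0,.105]
for n,p in(("scene",S(66,98)),("top",T(488,212))):
    q=hitplane(n,*p,c+.09*ey,ey)-h; print(n,q@ex,q[2],np.hypot(q@ex,q[2]),np.arctan2(q[2],-q@ex))
q=tri(S(66,98),T(488,212))[0]-h;print(q@ex,q@ey,q[2],np.hypot(q@ex,q[2]),np.arctan2(q[2],-q@ex))
E
```

```text
[ 0.5182 -0.0046  0.108 ] [ 0.5521 -0.1802  0.108 ] 0.17890028857354476 0.19079715188551694
[ 0.552  -0.0341  0.15  ] [ 0.5714 -0.1319  0.15  ] 0.09966917906921607 0.19588976241340106
[0.6579 0.0204 0.11  ] [ 0.6916 -0.1462  0.11  ] 0.16991799237470417 0.1997049820680854
scene fl/fr [ 0.5125 -0.0056  0.108 ] [ 0.5578 -0.1789  0.108 ]
scene bar [ 0.5502 -0.0401  0.147 ] [ 0.569  -0.1324  0.147 ]
knob (array([ 0.4624, -0.1053,  0.0527]), np.float64(0.00019986536538180443))
pin (array([0.5514, 0.01  , 0.2173]), np.float64(0.00048464640475488833))
yaw 0.193343457149459 c [ 0.6088 -0.078   0.108 ] [ 0.6059 -0.0744  0.15  ]
scene -0.13018356507841433 0.11939955999960548 0.17664658373324157 0.7422169524784467
top -0.09680823893739879 0.039094559039449125 0.10440411712499402 0.38380806778068344
-0.10838597941910305 0.09533205335667601 0.11233338333826383 0.15609711575445448 0.8032805235833047
```

```bash
cat >> h.py <<'E'
np.set_printoptions(precision=4,suppress=True)
yw=.1933; ex=np.array([np.cos(yw),np.sin(yw),0]); ey=np.array([-ex[1],ex[0],0]); ez=np.array([0,0,1.])
c=np.array([.6072,-.0758,0])
def B(x,y,z): return c+x*ex+y*ey+z*ez
def ori(s=1,tilt=0):   # tool y along box x, tool z down, tilted about box y
    z=-ez*np.cos(tilt)+ex*np.sin(tilt); y=s*(ex*np.cos(tilt)+ez*np.sin(tilt))
    return R.from_matrix(np.c_[np.cross(y,z),y,z]).as_rotvec()
def st(m=""):
    s=env.state(); print(m,round(s["t"],2),s["eef_pos"],"F",s["contact_force"],"w",s["width"],s["finger_force"]); return s
E
python3 - <<'E'
from h import *
p0=env.state()["eef_pos"]
for s in(1,-1):
    for p in((-.185,0,.40),(-.185,0,.047),(-.115,0,.047),(-.045,0,.128),(.02,0,.2)): print(s,p,env.ik(B(*p),ori(s)))
s=1 if abs(env.ik(B(-.185,0,.4),ori(1))[5])<abs(env.ik(B(-.185,0,.4),ori(-1))[5]) else -1
print("use",s)
env.grab(30)
env.move_l([p0[0],p0[1],.40],.3)
env.move_ptp(B(-.185,0,.40),ori(s)); st()
E
```

```text
1 (-0.185, 0, 0.4) [-0.4062  0.0711  1.7071 -0.      1.3634 -0.5995]
1 (-0.185, 0, 0.047) [-0.4062  0.5541  2.1726 -0.      0.4149 -0.5995]
1 (-0.115, 0, 0.047) [-0.3266  0.6025  2.0184 -0.      0.5207 -0.5199]
1 (-0.045, 0, 0.128) [-0.2649  0.5382  1.8037 -0.      0.7997 -0.4582]
1 (0.02, 0, 0.2) [-0.2189  0.5302  1.579  -0.      1.0324 -0.4122]
-1 (-0.185, 0, 0.4) [-0.4062  0.0711  1.7071 -0.      1.3634  2.5421]
-1 (-0.185, 0, 0.047) [-0.4062  0.5541  2.1726 -0.      0.4149  2.5421]
-1 (-0.115, 0, 0.047) [-0.3266  0.6025  2.0184 -0.      0.5207  2.6217]
-1 (-0.045, 0, 0.128) [-0.2649  0.5382  1.8037 -0.      0.7997  2.6834]
-1 (0.02, 0, 0.2) None
use 1
 3.41 [ 0.4258 -0.112   0.3999] F [ 0.0049 -1.0498  0.4603] w 8.688917220460337e-05 0.0
```

Run:
```python
from h import *
env.move_l(B(-.185,0,.050),.25); st("down")
F0=env.state()["contact_force"]@ex
x=-.185
while x<-.09:
    x+=.006 if x<-.13 else .002
    env.move_l(B(x,0,.050),.08)
    s=env.state(); f=s["contact_force"]@ex-F0; print(round(x,4),round(f,1),end="; ")
    if f<-12: break
st("end"); cv2.imwrite("pics/a.png",np.hstack([cv2.resize(env.get_image("scene")[115:275,255:385,::-1],(398,490)),cv2.resize(env.get_image("top")[100:235,245:375,::-1],(398,490))]))
```

```text
down 4.96 [ 0.4259 -0.1115  0.0506] F [ 0.6579  0.9604 -0.3736] w 0.00022760372596401053 0.0
-0.179 -0.2; -0.173 -0.5; -0.167 0.4; -0.161 -0.9; -0.155 -1.1; -0.149 -1.2; -0.143 -0.3; -0.137 -0.5; -0.131 -1.3; -0.125 -1.1; -0.123 -1.5; -0.121 -0.7; -0.119 -1.4; -0.117 -1.1; -0.115 -8.8; -0.113 -18.8; end 8.96 [ 0.4935 -0.0977  0.0498] F [-16.5197  -9.3721   8.9016] w 3.339487340192149e-05 9.14516519755125
```

View pics/a.png

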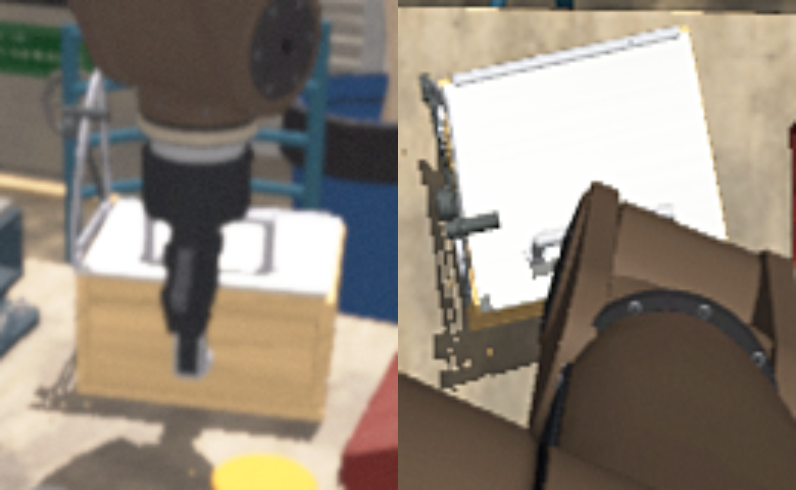

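The picture shows the drawer front flush with the box, and the force rise marks the end stop. Next I'll back off and grip the bar.

Run:
```python
from h import *
env.move_l(B(-.15,0,.050),.15)
env.move_l(B(-.15,0,.24),.3)
env.open()
env.move_l(B(-.045,0,.24),.25)
env.move_l(B(-.045,0,.130),.15); st("down")
env.grab(40); s=st("grip"); print((s["eef_pos"]-c)@ex)
```

```text
down 12.47 [ 0.5633 -0.0846  0.1309] F [-0.6701 -0.1678  0.2693] w 0.08565436250347565 0.0
grip 13.17 [ 0.5634 -0.0844  0.1302] F [1.7658 1.0129 1.8895] w 0.008367518436285897 38.95016670227051
-0.044672317727726965
```

```bash
cat >> h.py <<'E'
def bar(a):
    t=.350+a; return .07-.1224*np.cos(t), .105+.1224*np.sin(t)
def flap(a,feed=.08):
    x,z=bar(a); env.move_l(B(x,0,z-.017),feed)
E
python3 - <<'E'
from h import *
for a in np.arange(.08,.801,.08):
    flap(a); s=env.state(); print(round(a,2),s["contact_force"],round(s["width"],4),end="; ")
st("\nup")
i,j=env.get_image("scene")[:,:,::-1],env.get_image("top")[:,:,::-1]
cv2.imwrite("pics/s_b.png",i);cv2.imwrite("pics/t_b.png",j)
cv2.imwrite("pics/b.png",np.hstack([cv2.resize(i[115:275,255:385],(390,480),interpolation=2),cv2.resize(j[100:230,245:375],(400,480),interpolation=2)]))
E
```

```text
0.08 [ 1.9001 -0.4235 -2.9233] 0.0084; 0.16 [ 1.0204 -0.9475 -3.0513] 0.0084; 0.24 [-3.4707 -0.1184  0.1815] 0.0085; 0.32 [-5.9405 -1.2397  1.498 ] 0.0085; 0.4 [-9.5035 -2.1677  5.5905] 0.0083; 0.48 [-11.9113  -1.5453   8.9107] 0.0086; 0.56 [-14.5573  -1.233   13.6481] 0.0085; 0.64 [-12.6893  -0.3663  12.6819] 0.0082; 0.72 [-10.699    0.075   11.6509] 0.0083; 0.8 [-8.6869  1.5979 12.3203] 0.0082; 
up 15.92 [ 0.6267 -0.0717  0.2011] F [-8.6869  1.5979 12.3203] w 0.008237470823514934 40.55320501327515
```

View pics/b.png

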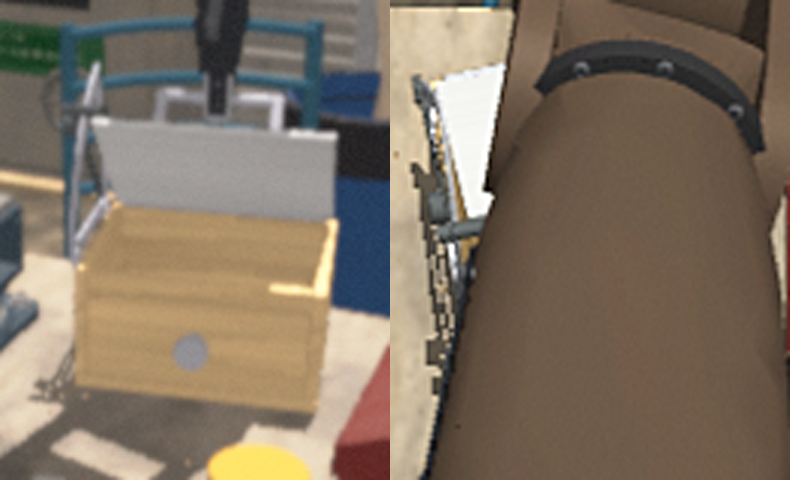

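The scene crop shows the flap's front edge running from (94,120) to (336,133). The pin is at about (60-105, 108), nearly level with the edge line. I'll compare both through the calibration.

Run:
```python
from h import *
def proj(n,P):
    k=env.camera_info(n); p=R.from_rotvec(k["rotation"]).inv().apply(P-k["eye"]); return np.array([k["cx"]+k["fx"]*p[0]/-p[2],k["cy"]-k["fy"]*p[1]/-p[2]])
def pt(a,r,y,o=0): return B(.07-r*np.cos(a)+o*np.sin(a),y,.105+r*np.sin(a)+o*np.cos(a))
for a in(.7,.75,.8,.85,.9):
    print(a,"edge",proj("scene",pt(a,.145,.092,.003)),proj("scene",pt(a,.145,-.092,.003)),"pin",proj("scene",pt(a,.157,.072)),proj("scene",pt(a,.157,.108)),"top",proj("top",pt(a,.157,.072)),proj("top",pt(a,.157,.108)))
i=cv2.imread("pics/s_b.png")[142:172,270:376]
j=cv2.imread("pics/t_b.png")[145:180,240:285]
i=cv2.resize(i,None,fx=7.5,fy=7.5,interpolation=0);j=cv2.resize(j,None,fx=9,fy=9,interpolation=0)
o=np.zeros((i.shape[0]+j.shape[0],795,3),np.uint8);o[:i.shape[0],:i.shape[1]]=i;o[i.shape[0]:,:j.shape[1]]=j
k=cv2.imread("pics/scene0.png")[142:172,270:300];k=cv2.resize(k,None,fx=9,fy=9,interpolation=0);o[i.shape[0]:i.shape[0]+270,420:690]=k
cv2.imwrite("pics/c.png",o);print(i.shape)
```

```text
0.7 edge [283.9562 158.8336] [365.9156 164.4878] pin [291.4849 158.6535] [276.0166 157.5928] top [281.6345 165.4427] [264.0242 168.6255]
0.75 edge [284.4385 155.9748] [366.2281 161.4749] pin [291.9865 155.4771] [276.5492 154.4483] top [281.3561 162.4421] [263.6435 165.6392]
0.8 edge [284.9437 153.2001] [366.5378 158.5491] pin [292.5111 152.3909] [277.11   151.3933] top [281.038  159.2892] [263.2275 162.4995]
0.85 edge [285.4697 150.5184] [366.8439 155.7199] pin [293.0566 149.4053] [277.6966 148.4381] top [280.6805 155.9926] [262.7771 159.215 ]
0.9 edge [286.0147 147.938 ] [367.1451 152.9963] pin [293.6211 146.5297] [278.3069 145.5921] top [280.2843 152.5618] [262.2933 155.795 ]
(225, 795, 3)
```

View pics/c.png

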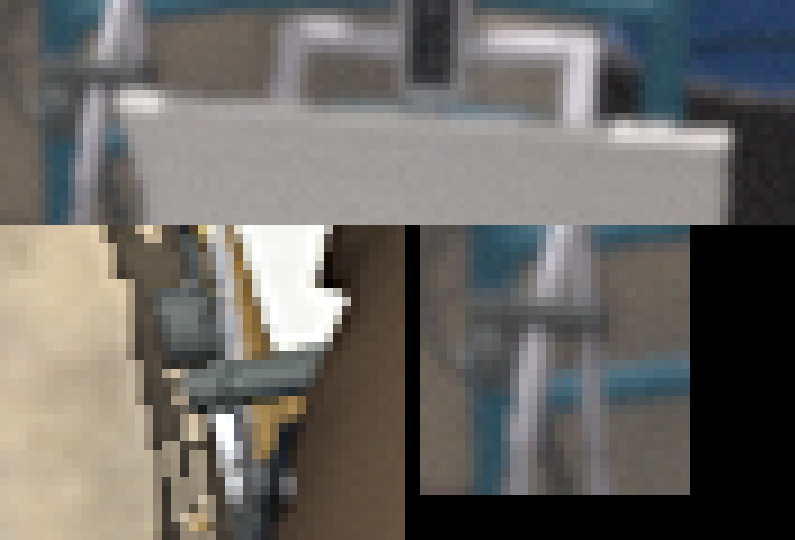

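In the scene view the pin reads about 0.81 rad and the flap about 0.795. In the top view the pin reads 0.79-0.81. I'll raise the flap slightly, check it is steady and hand in.

Run:
```python
from h import *
flap(.81,.05); env.pause(.6); s=st(); print(np.abs(s["dq"]).max())
g=env.get_image("scene").astype(int).sum(2)//3
print(g[148:160,288],g[154:166,362]); print(env.close_job())
```

```text
16.87 [ 0.6275 -0.0715  0.2015] F [-7.9916  1.5671 12.1044] w 0.008576028505312694 40.51220118999481
0.0010945847633787222
[132 120 105  82  81 127 193 210 180 156 157 159] [ 59  44  41  84 161 213 206 167 150 146 151 151]
the job is handed in; nothing more can be done
None
```

I pushed the drawer fully home, then lifted the flap to about 0.81 rad, in line with the pointer (measured at 0.79–0.81 rad), and handed the job in at about 17 s with the gripper still holding it steady.

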